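# Fill the tasting stand in stud order

### The job

Fill the wooden tasting stand in order: first push the flat tin into the pocket with one stud, then the small jar into the pocket with two studs, last the big jar into the pocket with three, each fully home against the back of its pocket. Slide them upright along the counter, never lifting or tipping them, and leave the gift box, the ribbon reel and the price card where they stand.

Things in the scene. Friction and masses are not known exactly. Their poses are not given: they have to be found in the camera images.
- flat_tin: Flat round tin, 65 mm diameter, 36 mm high, about 0.09 kg, standing on the counter. Origin: centre of its underside, z up.
- small_jar: The smaller of two jars, 50 mm diameter, 60 mm high with its lid, about 0.2 kg. Origin: centre of its underside, z up.
- big_jar: The larger of two jars, 62 mm diameter, 82 mm high with its lid, about 0.2 kg. Origin: centre of its underside, z up.
- plate_1: Small round dark plate, 32 mm diameter, 4 mm high, fixed on the 50 mm high back block of one pocket of the stand, with one metal stud on it: it tells which pocket is which. Origin: centre of its underside. It lies on its pocket's middle line, 18 mm behind the inner face of the pocket's back.
- plate_2: Small round dark plate, 32 mm diameter, 4 mm high, fixed on the 50 mm high back block of one pocket of the stand, with two metal studs side by side on it: it tells which pocket is which. Origin: centre of its underside. It lies on its pocket's middle line, 18 mm behind the inner face of the pocket's back.
- plate_3: Small round dark plate, 32 mm diameter, 4 mm high, fixed on the 50 mm high back block of one pocket of the stand, with three metal studs in a triangle on it: it tells which pocket is which. Origin: centre of its underside. It lies on its pocket's middle line, 18 mm behind the inner face of the pocket's back.
- stand: Fixed light wood stand, 50 mm high: three pockets in an arc, without floor, open at the top and front. Each is 70 mm wide between 5 mm cheeks that reach 59 mm forward of its back's inner face. Origin: on the counter, middle of the middle pocket's inner back face. The middle lines fan out from the point x = -0.311, y = 0 of the stand at angles -0.30, 0 and 0.30 rad from the stand's x; the backs lie 311 mm from it.
- gift_box: Bystander, loose: cube-like gift box with a bow, 64 x 67 mm, 64 mm high. Origin: centre of its underside.
- ribbon_reel: Bystander, loose: reel of gift ribbon lying flat, 60 mm diameter, 22 mm high, with a short tail of ribbon, beyond the left end of the stand. Origin: at counter level; the reel's middle lies 7 mm along its x and 11 mm along its y.
- price_card: Bystander, loose and easily tipped: price card upright in a clear foot, 28 mm along its x, 62 mm along its y, 87 mm high, beyond the left end of the stand. Origin: centre of its underside.
- hat_box: Fixed, always at the same place: large purple drum-shaped hat box, 220 mm high, displayed on edge left of the work, leaning back. Seen from above it covers a strip about 90 mm wide from 60 mm nearer the robot and 70 mm right of its origin to 15 mm farther and 75 mm left of it (these are centres of its round ends). Origin: at counter level under its middle.
- gift_hamper: Fixed, always at the same place: round basket of sweet cones to the right of the stand, 140 mm diameter; the basket is 74 mm high, the cones stand up to 250 mm. Origin: under its middle.
Mind the look-alikes: they are no part of the job. Leave any green or purple look-alike of the big_jar alone. Leave any purple look-alike of the small_jar alone.

How it is judged:
On the way, in this order (a step that is already met when the one before it is completed fails the run):
1. the flat tin stands home in its pocket (horizontal distance between flat_tin and plate_1 below 0.057 m and height (world z) of flat_tin below 0.01 m and angle between flat_tin's own z axis and vertical below 0.1 rad and linear speed of flat_tin below 0.02 m/s), for 0.2 s.
2. the small jar stands home in its pocket (horizontal distance between small_jar and plate_2 below 0.0495 m and height (world z) of small_jar below 0.01 m and angle between small_jar's own z axis and vertical below 0.1 rad and linear speed of small_jar below 0.02 m/s), for 0.2 s.
3. the big jar stands home in its pocket (horizontal distance between big_jar and plate_3 below 0.0555 m and height (world z) of big_jar below 0.01 m and angle between big_jar's own z axis and vertical below 0.1 rad and linear speed of big_jar below 0.02 m/s), for 0.2 s.
At the end, for the whole second after the job is handed in: The tin stands in the one-stud pocket, the small jar in the two-stud, the big jar in the three-stud: upright on the counter, at rest, in the pocket and within about 6 mm of touching its back (all of step 1 and all of step 2 and all of step 3).
It fails at once if the flat tin is lifted off the counter or tipped (height (world z) of flat_tin above 0.02 m or angle between flat_tin's own z axis and vertical above 0.4 rad).
It fails at once if the small jar is lifted off the counter or tipped (height (world z) of small_jar above 0.02 m or angle between small_jar's own z axis and vertical above 0.4 rad).
It fails at once if the big jar is lifted off the counter or tipped (height (world z) of big_jar above 0.02 m or angle between big_jar's own z axis and vertical above 0.4 rad).
It fails at once if the gift box, the price card or the ribbon reel is shifted by over 25 mm (distance of any of gift_box, price_card, ribbon_reel from where it was at the start of the episode above 0.025 m).
It fails at once if the gift box, the price card or the ribbon reel is tipped (angle between any of gift_box, price_card, ribbon_reel's own z axis and vertical above 0.3 rad).
It also fails if it takes over 72 s, if anything falls off the work surface, if the arm or the gripper's body presses on something with over 40 N, if the wrist force passes 120 N, or if a joint passes its speed limit or range.

### The arm

A 6-joint arm with a two-finger parallel gripper is mounted at the origin on a cart in front of the work surface, level with it; the furniture and walls round the work are solid. World frame = base frame: x ahead of the robot, y to its left, z up, the work surface at z = 0. Lengths are in m, angles in rad, forces in N, time in s.
With the tool pointing down it reaches from about 0.275 to 0.825 m from the base axis. Payload 4.9 kg.
Tool frame: the origin (TCP) lies midway between the tips of the shut fingers; the grasp point (between the pads) lies 19 mm behind it (bot.grip_depth is the distance from the TCP to the grasp point, in m); y points along the fingers, x is the direction in which the jaws open and shut, and the axes are right-handed (so a half turn about y gives the same grasp; the last joint's range is limited). The gripper opens to 85 mm and grips with 20 to 120 N. Pads are 22 mm wide; open, the fingers measure 114 mm over their backs; the gripper's body (76 mm by 85 mm) begins 54 mm behind the grasp point. The pads swing forward as they close: fully open they stand 13 mm farther back than shut.
Start: joints at [-1.368, 0.326, -0.193, 1.052, 0, 1.437], TCP at [0.182, -0.519, 0.231] pointing down, gripper open.
Joint ranges: [-2.65, 2.65], [-0.97, 1.79], [-1.3, 1.35], [-1.93, 2.1], [-1.47, 1.37], [-3.14, 3.14]. Speed limits (rad/s): [2.57, 2.57, 3.14, 3.14, 3.14, 3.14].

### API

Orientations are given as a unit quaternion [w, x, y, z].
In Python, from cell import bot gives the robot as it stands. Calls block until the motion is done:
- bot.move_pose(position, orientation): joint-space move of the TCP to a pose.
- bot.move_linear(position, speed=0.15, rotation=None, until_force=None): straight line of the TCP; rotation=None keeps the orientation; speed is the mean speed in m/s. With until_force (N) it stops when the force on the tool has changed by that much, and returns True; else False.
- bot.goto_joints(angles): joint-space move.
- bot.set_gripper(opening, grasp_force=None): opening from 0.0 (shut) to 1.0 (fully open); grasp_force is the grip in N (None keeps the last); returns when the fingers have stopped.
- bot.wait(seconds).
- bot.solve_ik(position, orientation): joint angles nearest the present ones, or None.
- bot.camera(name): name is "scene" or "top" or "wrist"; returns the picture (400x640x3 uint8, red, green, blue); there is no depth.
- bot.calibration(name): a dict with "mtx" (3x3 intrinsics, pixels), "extrinsics" (4x4, takes a point from world to camera coordinates); the wrist camera has in their place "hand_eye" (4x4, takes a point from camera to tool coordinates, whose origin is the TCP and whose axes are the tool frame's). Camera axes: x right, y down, z forward; pixel columns grow to the right and rows downward; lengths in m; the calibration is good to about 2 mm. A picture is of the moment at which its call begins: read the wrist's pose just before it. calibration takes no time and is no camera call.
A pose or a line that the arm cannot do raises bot.PlanningError and nothing moves.
- bot.close_job(): hands the job in, once; it reports no verdict.
Trained networks look in the newest picture that a camera, given by its name, has taken for a name from the list of things; names that differ only in an ending like _2 or _b are one class to them, and where a whole thing is asked for, a point or a joint stands for the part that bears it (a point fixed in the world has none). Each returns a list of dicts, best first, with "confidence" (0 to 1); they miss things now and then, are a little off and sometimes report something else, mostly with a low value. They report only what shows in the picture. A call takes as long as a camera call. They do not tell look-alikes from the thing itself.
- bot.search_frame(camera, thing): "bbox" ([left, top, width, height] in pixels, round what is visible of it).
Readings, each from a call of its own:
- bot.read_clock(): time.
- bot.read_joint_positions(): joint angles.
- bot.read_joint_vel(): joint speeds.
- bot.read_joint_efforts(): joint torques, N m.
- bot.read_position(): TCP position.
- bot.read_tool_rot(): TCP orientation.
- bot.read_ft_force(): force on the tool from outside, world axes, zero at the start.
- bot.read_moment(): the same for the moment, N m.
- bot.read_gripper_width(): opening from 0.0 (shut) to 1.0 (fully open).
Only numpy, scipy, OpenCV 4.12 (cv2) and the standard library are available. Lean on these libraries where they do the work, as an engineer would, in place of code of your own. Each camera call takes 0.05 s, during which the arm holds its last target. There are 200 camera calls.

## Working session

There is one attempt and no reset: what is moved stays moved. The work goes in short steps, each a Python script; the robot and the scene stay as the last script left them, time stands still between calls to the robot, and variables do not carry over. Pictures are saved under pics/ and viewed, about 8 in all and at most 12, crops included, and the job is handed in when it is done.

```bash
ls; mkdir -p pics; python3 - <<'E'
from cell import bot
import cv2,numpy as np
for n in ["scene","top"]:
    im=bot.camera(n); cv2.imwrite(f"pics/{n}0.png",im[:,:,::-1])
    c=bot.calibration(n); E=c["extrinsics"]; print(n,np.round(c["mtx"],1).tolist(),"cam at",np.round(-E[:3,:3].T@E[:3,3],3), "fwd",np.round(E[2,:3],2))
    for t in ["flat_tin","small_jar","big_jar","plate_1","plate_2","plate_3","stand","gift_box","ribbon_reel","price_card","hat_box","gift_hamper"]:
        print(t,[(np.round(d["bbox"]).astype(int).tolist(),round(d["confidence"],2)) for d in bot.search_frame(n,t)][:4])
print(bot.read_clock(),np.round(bot.calibration("wrist")["hand_eye"],3).tolist(),bot.read_tool_rot(),bot.grip_depth)
E
```

```text
pics
scene [[425.7, 0.0, 319.7], [0.0, 425.7, 203.6], [0.0, 0.0, 1.0]] cam at [-0.325  0.5    0.81 ] fwd [ 0.64 -0.53 -0.56]
flat_tin []
small_jar [([411, 194, 18, 13], 0.6)]
big_jar [([370, 159, 12, 26], 0.77), ([374, 191, 24, 23], 0.74), ([390, 162, 21, 28], 0.57)]
plate_1 [([281, 187, 8, 2], 0.37)]
plate_2 [([281, 187, 8, 2], 0.37)]
plate_3 [([281, 187, 8, 2], 0.37)]
stand [([279, 180, 29, 21], 0.78)]
gift_box [([365, 177, 12, 21], 0.5)]
ribbon_reel [([221, 222, 8, 12], 0.59)]
price_card [([193, 224, 25, 34], 0.87)]
hat_box []
gift_hamper []
top [[403.9, 0.0, 325.9], [0.0, 403.9, 203.7], [0.0, 0.0, 1.0]] cam at [ 0.303 -0.214  1.093] fwd [ 0.24  0.02 -0.97]
flat_tin [([306, 241, 26, 26], 0.93)]
small_jar [([410, 284, 29, 22], 0.86), ([345, 263, 22, 20], 0.8), ([235, 147, 24, 25], 0.2)]
big_jar [([386, 244, 26, 24], 0.86), ([445, 216, 30, 30], 0.73), ([429, 182, 31, 23], 0.71)]
plate_1 [([262, 178, 11, 5], 0.49), ([296, 154, 5, 7], 0.48)]
plate_2 [([262, 178, 11, 5], 0.49), ([296, 154, 5, 7], 0.48)]
plate_3 [([262, 178, 11, 5], 0.49), ([296, 154, 5, 7], 0.48)]
stand [([247, 135, 108, 77], 0.94), ([397, 196, 21, 30], 0.17)]
gift_box [([395, 198, 23, 26], 0.85)]
ribbon_reel [([234, 148, 22, 27], 0.82)]
price_card [([193, 154, 28, 25], 0.93), ([249, 134, 105, 74], 0.28)]
hat_box []
gift_hamper []
1.3 [[1.0, -0.0, -0.001, 0.0], [0.001, -0.301, 0.954, -0.142], [-0.0, -0.954, -0.301, 0.077], [0.0, 0.0, 0.0, 1.0]] [-0.57672983  0.57674058 -0.40909856  0.40913491] 0.0187
```

```bash
python3 - <<'E'
import cv2
a=cv2.imread("pics/top0.png")[110:320,170:490]; cv2.imwrite("pics/v1.png",cv2.resize(a,None,fx=2.5,fy=2.5,interpolation=cv2.INTER_CUBIC))
E
```

```text
(no output)
```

View pics/v1.png

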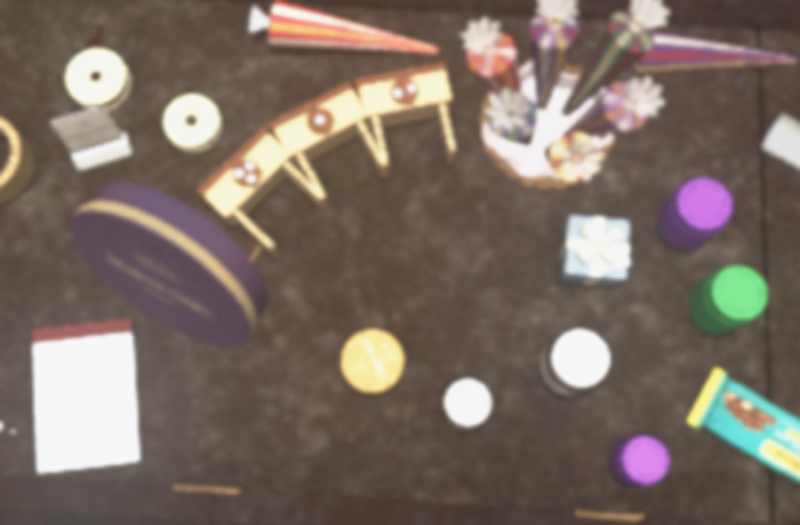

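View pics/scene0.png

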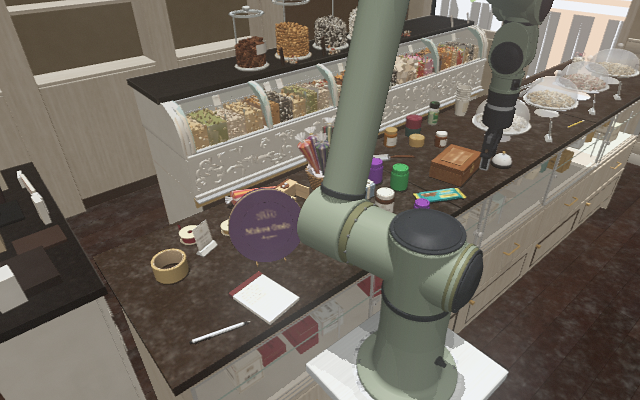

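```bash
cat > h.py <<'E'
from cell import bot
import numpy as np, cv2
from scipy.spatial.transform import Rotation as Ro
def Rm(phi): # tool down, tool z (camera side) heading phi
    c,s=np.cos(phi),np.sin(phi); return np.array([[s,0,c],[-c,0,s],[0,-1,0]])
def q(phi):
    x,y,z,w=Ro.from_matrix(Rm(phi)).as_quat(); return [w,x,y,z]
def toolM():
    w,x,y,z=bot.read_tool_rot(); M=np.eye(4); M[:3,:3]=Ro.from_quat([x,y,z,w]).as_matrix(); M[:3,3]=bot.read_position(); return M
def ext(n):
    c=bot.calibration(n)
    return c["mtx"],(np.linalg.inv(toolM()@c["hand_eye"]) if n=="wrist" else c["extrinsics"])
def back(K,E,uv,z):
    r=E[:3,:3].T@np.linalg.solve(K,[uv[0],uv[1],1]); o=-E[:3,:3].T@E[:3,3]
    return (o+r*(z-o[2])/r[2])[:2]
def proj(K,E,p):
    c=K@(E[:3,:3]@np.asarray(p,float)+E[:3,3]); return c[:2]/c[2]
def standfit(P): # plates, left,mid,right -> F xy, theta
    from scipy.optimize import least_squares
    f=lambda v:np.concatenate([v[:2]+.329*np.array([np.cos(v[2]+a),np.sin(v[2]+a)])-p for a,p in zip((.3,0,-.3),P)])
    s=least_squares(f,[.2,-.2,.0]); return s.x,s.fun
E
python3 - <<'E'
from h import *
K,E=ext("top")
c=lambda x,y:(170+(x+.5)/2.5-.5,110+(y+.5)/2.5-.5)
for n,x,y,z in [("tin",373,361,.036),("small",468,402,.06),("big",581,358,.082),("gbox",598,248,.064),("reel?",191,122,.022),("reel2?",97,76,.022),("card",92,137,.04),("hatR",255,345,0.),("hatbotL",80,260,0.),("hamper",548,150,.06),("purpleS",641,460,.06),("purpleB",704,205,.082),("green",739,292,.082)]:
    print(n,np.round(back(K,E,c(x,y),z),3))
P=[back(K,E,c(*p),.055) for p in [(247,173),(320,120),(404,91)]]
print(np.round(P,3)); v,r=standfit(P); print("F,th",v.round(3),"res",r.round(4))
print("phi now",toolM()[:3,:3].round(2).tolist())
E
```

```text
tin [ 0.422 -0.184]
small [ 0.384 -0.283]
big [ 0.432 -0.393]
gbox [ 0.551 -0.412]
reel? [0.679 0.038]
reel2? [0.728 0.151]
card [0.649 0.141]
hatR [ 0.436 -0.054]
hatbotL [0.519 0.149]
hamper [ 0.657 -0.358]
purpleS [ 0.337 -0.458]
purpleB [ 0.599 -0.517]
green [ 0.509 -0.552]
[[ 0.614 -0.036]
 [ 0.678 -0.11 ]
 [ 0.717 -0.199]]
F,th [ 0.4   -0.286  0.565] res [-0.0001  0.0005 -0.0003  0.      0.0005 -0.0005]
phi now [[0.33, 0.0, 0.94], [-0.94, -0.0, 0.33], [0.0, -1.0, 0.0]]
```

```bash
python3 - <<'E'
from h import *
phi=.34
bot.move_pose([.36,-.30,.30],q(phi)); 
im=bot.camera("wrist"); cv2.imwrite("pics/w1.png",im[:,:,::-1]); K,E=ext("wrist"); print(K.round(1).tolist())
for t,z in [("flat_tin",.036),("small_jar",.06),("big_jar",.082),("gift_box",.064)]:
    for d in bot.search_frame("wrist",t)[:3]:
        b=d["bbox"]; print(t,np.round(b).tolist(),round(d["confidence"],2),back(K,E,(b[0]+b[2]/2,b[1]+b[3]/2),z).round(3))
bot.move_pose([.62,-.14,.25],q(phi)); 
im=bot.camera("wrist"); cv2.imwrite("pics/w2.png",im[:,:,::-1]); K,E=ext("wrist"); np.savez("w2.npz",K=K,E=E)
for d in bot.search_frame("wrist","plate_1"):
    b=d["bbox"]; print(np.round(b).tolist(),round(d["confidence"],2),back(K,E,(b[0]+b[2]/2,b[1]+b[3]/2),.054).round(3))
print(bot.read_clock(),bot.read_joint_positions())
a=cv2.resize(cv2.imread("pics/w1.png"),(480,300)); cv2.imwrite("pics/v2.png",np.vstack([cv2.resize(cv2.imread("pics/w1.png"),(480,300)),cv2.resize(cv2.imread("pics/w2.png"),(480,300))]))
E
```

```text
[[349.0, 0.0, 322.6], [0.0, 349.0, 197.4], [0.0, 0.0, 1.0]]
flat_tin [212.0, 38.0, 63.0, 63.0] 0.72 [ 0.42  -0.188]
small_jar [414.0, 192.0, 54.0, 50.0] 0.73 [ 0.341 -0.453]
small_jar [294.0, 112.0, 40.0, 45.0] 0.64 [ 0.383 -0.283]
big_jar [388.0, 97.0, 70.0, 60.0] 0.76 [ 0.43  -0.384]
big_jar [532.0, 78.0, 100.0, 63.0] 0.73 [ 0.499 -0.528]
big_jar [551.0, 0.0, 89.0, 49.0] 0.73 [ 0.569 -0.497]
gift_box [439.0, 0.0, 94.0, 62.0] 0.58 [ 0.536 -0.41 ]
[401.0, 73.0, 34.0, 39.0] 0.72 [ 0.717 -0.201]
[296.0, 84.0, 34.0, 34.0] 0.65 [ 0.678 -0.111]
[203.0, 122.0, 30.0, 34.0] 0.57 [ 0.613 -0.037]
3.95 [-3.40506998e-01  4.76983119e-01  8.63724004e-02  1.17937921e+00
 -3.46254429e-04  2.46325646e+00]
```

View pics/v2.png

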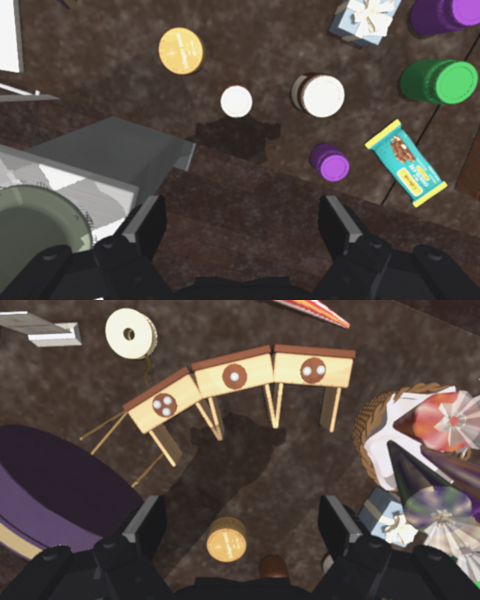

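```bash
cat >> h.py <<'E'
F=np.array([.400,-.286]); TH=.565
def hd(a): return np.array([np.cos(a),np.sin(a)])
def line(a,s): return F+s*hd(a)
def off(r,gap): return np.sqrt(r*r-gap*gap/4)+.011
def behind(p,a,r,gap,z,extra=.025,ztrav=.15):
    """go over, then down behind object at p for a push with heading a"""
    t=np.asarray(p)-(off(r,gap)+extra)*hd(a)
    bot.move_pose([*t,ztrav],q(a)); bot.set_gripper(gap/.085)
    bot.move_linear([*t,z],speed=.12)
def push(p,a,r,gap,z,speed=.06,f=None,rot=None):
    t=np.asarray(p)-off(r,gap)*hd(a)
    hit=bot.move_linear([*t,z],speed=speed,rotation=rot,until_force=f)
    print("push",hit,"tcp",np.round(bot.read_position(),4),"F",np.round(bot.read_ft_force(),1),"t",bot.read_clock())
def up(a,z=.15,back=.02):
    p=np.array(bot.read_position()); p[:2]-=back*hd(a); bot.move_linear(p,speed=.1); p[2]=z; bot.move_linear(p,speed=.2)
def look(name,things):
    im=bot.camera("wrist"); cv2.imwrite(f"pics/{name}.png",im[:,:,::-1]); K,E=ext("wrist")
    for t,z in things:
        for d in bot.search_frame("wrist",t)[:3]:
            b=d["bbox"]; print(t,np.round(b).tolist(),round(d["confidence"],2),back(K,E,(b[0]+b[2]/2,b[1]+b[3]/2),z).round(4))
E
python3 - <<'E'
from h import *
tin=np.array([.421,-.186]); tgt=line(TH,.165); d=tgt-tin; a=np.arctan2(d[1],d[0]); print(tgt,a)
bot.move_pose([.45,-.2,.2],q(.3))
behind(tin,a,.0325,.034,.012)
print(bot.read_gripper_width(),bot.read_ft_force())
push(tgt,a,.0325,.034,.012)
up(a,.2,.04)
look("w3",[("flat_tin",.036),("small_jar",.06),("big_jar",.082)])
E
```

```text
[ 0.53935712 -0.19765639] -0.09816834060809007
0.4030302715216546 [-0.52506025 -0.33159314  0.14562448]
push False tcp [ 0.5007 -0.1938  0.012 ] F [-0.6  0.1  0.5] t 9.6333
flat_tin [285.0, 45.0, 78.0, 79.0] 0.58 [ 0.5383 -0.1982]
small_jar [562.0, 237.0, 78.0, 70.0] 0.82 [ 0.3533 -0.4319]
small_jar [397.0, 212.0, 59.0, 68.0] 0.74 [ 0.3938 -0.2756]
small_jar [74.0, 2.0, 44.0, 25.0] 0.53 [ 0.6024 -0.0384]
big_jar [499.0, 149.0, 120.0, 86.0] 0.76 [ 0.4415 -0.3718]
```

View pics/w3.png

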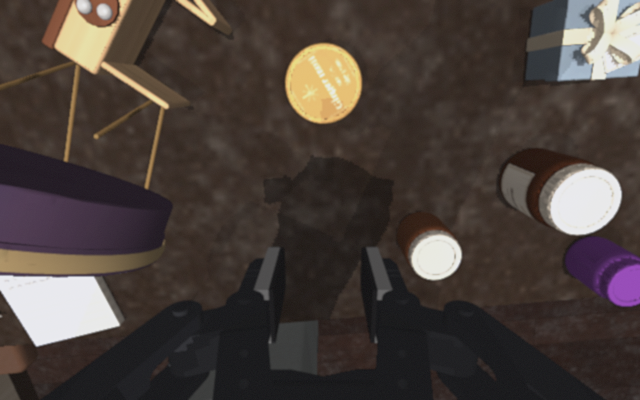

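```bash
python3 - <<'E'
from h import *
tin=np.array([.5387,-.198]); a=TH; z=.012
behind(tin,a,.0325,.034,z)
push(line(a,.255),a,.0325,.034,z,speed=.06)
push(line(a,.284),a,.0325,.034,z,speed=.025,f=8)
s=(np.array(bot.read_position())[:2]-F)@hd(a)+off(.0325,.034); print("tin s est",s,"home .2785")
bot.wait(.3)
up(a,.16,.03)
look("w4",[("flat_tin",.036),("plate_1",.054)])
E
```

```text
push False tcp [ 0.5826 -0.1703  0.012 ] F [-0.1  0.1  0.5] t 15.7833
push True tcp [ 0.6012 -0.1583  0.0115] F [-0.  -0.6  0.3] t 16.6667
tin s est 0.2769692737730289 home .2785
flat_tin [279.0, 52.0, 91.0, 90.0] 0.88 [ 0.6335 -0.1373]
plate_1 [450.0, 13.0, 53.0, 54.0] 0.97 [ 0.7162 -0.2009]
plate_1 [152.0, 16.0, 50.0, 50.0] 0.87 [ 0.6119 -0.0371]
plate_1 [302.0, 0.0, 51.0, 44.0] 0.79 [ 0.674  -0.1141]
```

View pics/w4.png

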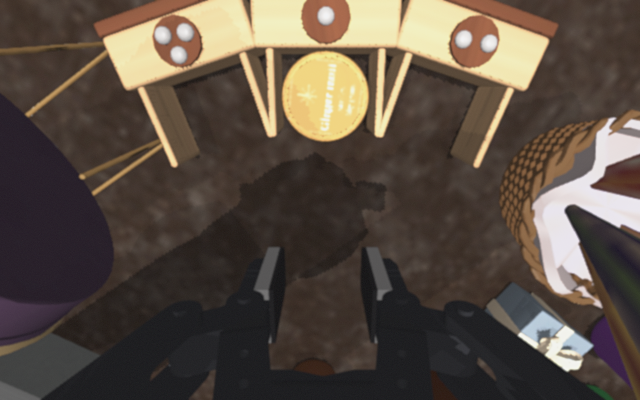

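```bash
python3 - <<'E'
from h import *
d=np.load("w2.npz"); K2,E2=d["K"],d["E"]; K,E=ext("top")
c=lambda x,y:np.array((170+(x+.5)/2.5-.5,110+(y+.5)/2.5-.5))
for n,a,b in [("red",(490,55),(600,163)),("gp",(508,110),(593,267)),("yr",(577,155),(613,347)),("hat right edge",(268,290),(203,285))]:
    X=cv2.triangulatePoints(K@E[:3],K2@E2[:3],c(*a).reshape(2,1),np.array(b,float).reshape(2,1)); X=(X[:3]/X[3]).ravel()
    print(n,X.round(3),np.linalg.norm(proj(K2,E2,X)-b).round(1))
E
```

```text
red [ 0.705 -0.282  0.193] 2.2
gp [ 0.646 -0.301  0.206] 5.7
yr [ 0.602 -0.363  0.196] 8.7
hat right edge [ 0.481 -0.072  0.095] 5.0
```

```bash
cat >> h.py <<'E'
def ql(a,lean=0,flip=False):
    R=Ro.from_rotvec(lean*np.r_[hd(a),0])*Ro.from_matrix(Rm(a+(np.pi if flip else 0)))
    x,y,z,w=R.as_quat(); return [w,x,y,z]
def behind2(p,a,r,gap,z,o,extra=.025,ztrav=.15):
    t=np.asarray(p)-(off(r,gap)+extra)*hd(a)
    bot.move_pose([*t,ztrav],o); bot.set_gripper(gap/.085); bot.move_linear([*t,z],speed=.12)
E
python3 - <<'E'
from h import *
r,g,z=.025,.026,.014
jar=np.array([.3835,-.283]); m=line(TH-.3,.19); d=m-jar; a=np.arctan2(d[1],d[0]); ar=TH-.3; print(a,m)
o=ql(ar,-.12,True)
bot.move_pose([.40,-.2,.22],q(.3))
behind2(jar,a,r,g,z,o)
print(bot.read_clock(),bot.read_joint_positions())
push(m,a,r,g,z,speed=.07)
push(line(ar,.25),ar,r,g,z,speed=.05,f=12)
E
```

```text
0.22983442907886467 [ 0.58336758 -0.23623724]
23.5833 [-0.86684563  0.37272813 -0.83966112  0.24865689 -0.05090239 -1.13466646]
push False tcp [ 0.5518 -0.2436  0.014 ] F [-0.5  0.2  0.7] t 27.025
push False tcp [ 0.6101 -0.229   0.014 ] F [0.7 0.1 0.1] t 28.375
```

```bash
python3 - <<'E'
from h import *
r,g,z=.025,.026,.014; a=TH-.3
push(line(a,.292),a,r,g,z,speed=.025,f=8)
print("s est",(np.array(bot.read_position())[:2]-F)@hd(a)+off(r,g),"home .286")
bot.wait(.3)
p=np.array(bot.read_position()); p[:2]-=.05*hd(a); bot.move_linear(p,speed=.12); p[2]=.16; bot.move_linear(p,speed=.2)
bot.move_pose([.56,-.2,.17],q(.4))
look("w5",[("flat_tin",.036),("small_jar",.06),("plate_1",.054),("big_jar",.082)])
im=bot.camera("top"); cv2.imwrite("pics/t5.png",im[:,:,::-1])
K,E=ext("top")
for d in bot.search_frame("top","big_jar"): b=d["bbox"]; print(np.round(b).tolist(),d["confidence"])
print(bot.read_clock())
E
```

```text
push True tcp [ 0.644  -0.2203  0.0141] F [-1.  -1.1  4.9] t 29.675
s est 0.2850612223858623 home .286
flat_tin [240.0, 21.0, 86.0, 90.0] 0.69 [ 0.6332 -0.1376]
small_jar [359.0, 13.0, 76.0, 75.0] 0.98 [ 0.6719 -0.2068]
plate_1 [107.0, 8.0, 49.0, 52.0] 0.82 [ 0.612  -0.0377]
plate_1 [249.0, 0.0, 38.0, 13.0] 0.8 [ 0.6637 -0.117 ]
plate_1 [398.0, 0.0, 34.0, 9.0] 0.68 [ 0.7026 -0.206 ]
big_jar [575.0, 324.0, 63.0, 75.0] 0.94 [ 0.5251 -0.4656]
big_jar [427.0, 355.0, 55.0, 45.0] 0.81 [ 0.4626 -0.3595]
big_jar [605.0, 259.0, 22.0, 39.0] 0.58 [ 0.5906 -0.4249]
[389.0, 241.0, 24.0, 28.0] 0.93
[447.0, 216.0, 28.0, 28.0] 0.83
[435.0, 180.0, 25.0, 28.0] 0.63
34.2917
```

View pics/w5.png

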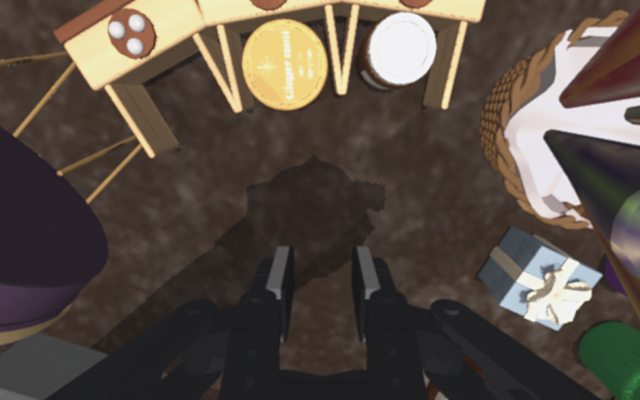

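```bash
python3 - <<'E'
from h import *
r,g,z=.031,.032,.024
jar=np.array([.431,-.389]); al=TH+.3; m=line(al,.15); d=m-jar; a=np.arctan2(d[1],d[0]); print(a,m)
bot.move_pose([.46,-.25,.2],q(.7))
behind2(jar,a,r,g,z,q(a),extra=.022)
print(bot.read_clock(),bot.read_joint_positions())
push(m,a,r,g,z,speed=.06)
up(a,.2,.05)
look("w6",[("big_jar",.082)])
print(bot.read_clock())
E
```

```text
1.2745021285021223 [ 0.49729602 -0.17183571]
37.1083 [-9.44308668e-01  6.32690724e-01 -2.75388922e-01  6.61298597e-01
  1.41957264e-05  9.22803294e-01]
push False tcp [ 0.4863 -0.2078  0.024 ] F [-1.2 -2.   2. ] t 41.4083
big_jar [283.0, 35.0, 79.0, 86.0] 0.93 [ 0.4949 -0.175 ]
big_jar [427.0, 373.0, 23.0, 27.0] 0.87 [ 0.5187 -0.468 ]
43.1917
```

View pics/w6.png

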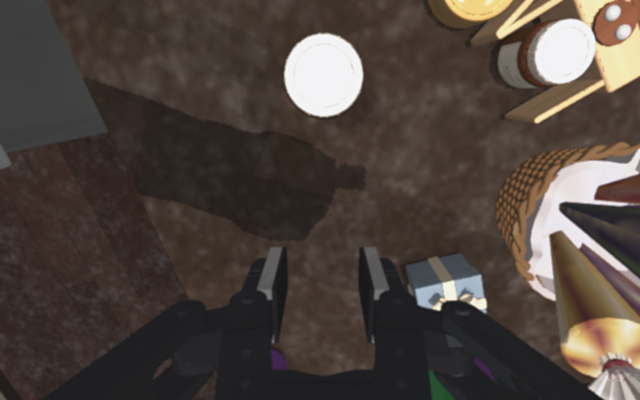

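```bash
python3 - <<'E'
from h import *
r,g,z=.031,.032,.025; a=TH+.3; o=ql(a,.1)
behind2([.4965,-.173],a,r,g,z,o)
print(bot.read_clock())
push(line(a,.235),a,r,g,z,speed=.05,f=12)
push(line(a,.286),a,r,g,z,speed=.03,f=8)
print("s est",(np.array(bot.read_position())[:2]-F)@hd(a)+off(r,g),"home .280")
bot.wait(.3)
up(a,.17,.04)
p=bot.read_position(); bot.move_pose(p,q(a))
look("w7",[("big_jar",.082),("plate_1",.054),("flat_tin",.036),("small_jar",.06)])
print(bot.read_clock())
E
```

```text
45.1
push False tcp [ 0.528  -0.1358  0.025 ] F [-0.4 -1.3  0.6] t 47.475
push True tcp [ 0.5561 -0.1023  0.0246] F [-0.9 -1.7  1.9] t 48.8333
s est 0.278591865059819 home .280
big_jar [582.0, 373.0, 58.0, 27.0] 0.58 [ 0.6062 -0.4069]
plate_1 [568.0, 73.0, 49.0, 49.0] 0.94 [ 0.7185 -0.2023]
plate_1 [302.0, 0.0, 48.0, 35.0] 0.81 [ 0.6083 -0.0409]
plate_1 [453.0, 5.0, 44.0, 57.0] 0.67 [ 0.6781 -0.1132]
flat_tin [388.0, 62.0, 89.0, 88.0] 0.77 [ 0.6329 -0.1373]
small_jar [485.0, 112.0, 94.0, 68.0] 0.74 [ 0.6665 -0.2012]
51.0667
```

View pics/w7.png

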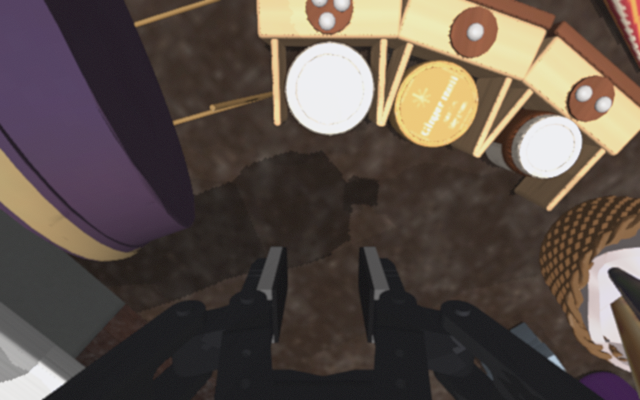

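```bash
python3 - <<'E'
from h import *
K,E=ext("wrist")
for n,px,z,a,lim in [("tin",(436,103),.036,0,.057),("small",(548,146),.06,-.3,.0495),("big",(330,88),.082,.3,.0555)]:
    p=back(K,E,px,z); d=p-F; print(n,p.round(4),"plate dist",np.linalg.norm(p-line(TH+a,.329)).round(4),lim,"s,n",(d@hd(TH+a)).round(4),(d@hd(TH+a+np.pi/2)).round(4))
for px,a in [((330,12),.3),((475,32),0),((591,98),-.3)]: print(back(K,E,px,.055).round(4),line(TH+a,.329).round(4))
E
```

```text
tin [ 0.6382 -0.1391] plate dist 0.0493 0.057 s,n 0.2798 -0.0034
small [ 0.6773 -0.2106] plate dist 0.0416 0.0495 s,n 0.2874 0.0002
big [ 0.5831 -0.0777] plate dist 0.0519 0.0555 s,n 0.2773 -0.0042
[ 0.6143 -0.0415] [ 0.6134 -0.0356]
[ 0.6804 -0.1137] [ 0.6779 -0.1098]
[ 0.7193 -0.2029] [ 0.7175 -0.1998]
```

```bash
python3 -c "
from cell import bot
bot.close_job()"
```

```text
the job is handed in; nothing more can be done
```

The three items are in their pockets and I handed the job in at about 51 s on the robot clock. The job gave no verdict back.

**What I did:** I pushed each item from behind with half-open fingers. The tin went into the middle pocket (one stud), the small jar into the right (two studs) and the white-lidded big jar into the left (three studs). I left the green and purple look-alikes alone. Each final push stopped on contact force within about 2 mm of the computed home position.

**Last check:** these are from the final wrist picture, measured from each item to its plate in that picture.

| Item | Distance to plate | Home would be | Limit |
|---|---|---|---|
| Flat tin | 49 mm | 50.5 mm | 57 mm |
| Small jar | 43 mm | 43 mm | 49.5 mm |
| Big jar | 48 mm | 49 mm | 55.5 mm |

**Disagreements:**
- In that picture the plates came out 3–6 mm from their first fitted positions. Measured against those instead, the big jar is 52 mm away, still inside its limit.
- In the same picture the detector missed the big jar, so I read its lid centre by eye, along with the other two items and the plates.

**Bystanders:** I did not re-measure the gift box, ribbon reel or price card at the end. The box looked undisturbed in the later pictures, and nothing was pushed near the reel or card.

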